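Fork a freshly coated wheel off its rest post with sprung tongs held at the mark

ROBOT

A 6-joint arm with a two-finger parallel gripper is mounted at the origin on a cart in front of the work surface, level with it; the furniture and walls round the work are solid. World frame = base frame: x ahead of the robot, y to its left, z up, the work surface at z = 0. Lengths are in mm, angles in degrees, forces in N, time in s.
With the tool pointing down it reaches from about 350 to 850 mm from the base axis. Payload 8.1 kg.
Tool frame: the origin (TCP) lies at the very end of the fingers, on their centre line; the grasp point (between the pads) lies 19 mm behind it; z points along the fingers, y is the direction in which the jaws open and shut (so a half turn about z gives the same grasp; the last joint's range is limited). The gripper opens to 85 mm and grips with 20 to 120 N. Pads are 22 mm wide; open, the fingers measure 114 mm over their backs; the gripper's body (76 mm by 85 mm) begins 54 mm behind the grasp point. The pads swing forward as they close: fully open they stand 13 mm farther back than shut.
Start: joints at [-80.523, 7.471, 85.268, -0, 87.261, -4.893], TCP at [148.928, -581.228, 231.292] pointing down, gripper open.
Joint ranges: [-169.43, 169.43], [-51.17, 129.36], [1.28, 143.12], [-76.62, 256.62], [0, 156.53], [-152.29, 152.29]. Speed limits (degrees/s): [136.94, 136.94, 159.86, 180, 180, 180].

INTERFACE

Orientations are given as [roll, pitch, yaw] about the fixed x, y, z axes, in that order (R = Rz(yaw) Ry(pitch) Rx(roll)).
In Python, from bench import r gives the robot as it stands.
- The arm moves only by the shell command python3 -m crank 'ROWS' [OPENING] [FORCE]. ROWS is JSON, a list that holds one entry, the list of rows, each a list of 6 numbers: the shift along the tool's x, y, z in m, then the turn, a rotation vector about the tool's x, y, z in rad. A call has 1 to 10 rows; each row is the pose to reach, as a shift and turn from the pose measured when the call began, along the tool's axes at that moment; what a row does not reach only later rows make up. A row lasts 1/8 s, in which the tool goes at most 62.5 mm and 10.7 degrees, less where a joint would pass 70% of its speed; a pose out of reach is approached as far as the arm can. A call with a gripper value outside its range is refused whole. OPENING is the closure, from 0 (fully open) to 1 (shut), set as the call begins (- or left out, the last holds). The fingers move at their own pace and stop on an object; FORCE is the grip in N (left out, the last holds). Time passes only in rows, so rows that repeat a pose let the fingers close. It gives the time, the measured TCP pose, the force and the opening at its end, in the units of the state.
- r.sense(): the state, without advancing time (a new reading comes with each control period).
- r.snapshot(name): name is "scene" or "top" or "wrist"; returns (picture, depth): 400x640x3 uint8, blue, green, red; 400x640 float32, mm along the optical axis (not along the pixel's ray), 0 where there is no reading.
- r.get_calibration(name): a dict with "mtx" (3x3 intrinsics, pixels), "k1" (the pictures are not rectified: a ray, as slopes to the right and down, at radius r is drawn at 1 + k1 r^2 times it, then the intrinsics apply), "cam_to_world" (4x4, takes a point from camera to world coordinates). Camera axes: x right, y down, z forward; pixel columns grow to the right and rows downward; lengths in mm; the calibration is good to about 2 mm. A picture is of the moment at which its call begins: read the wrist's pose just before it. get_calibration takes no time and is no camera call; for the wrist camera it gives the pose at the moment of the call.
- r.hand_in(): hands the job in, once; it reports no verdict.
Trained networks look in the newest picture that a camera, given by its name, has taken for a name from the list of things; names that differ only in an ending like _2 or _b are one class to them, and where a whole thing is asked for, a point or a joint stands for the part that bears it (a point fixed in the world has none). Each returns a list of dicts, best first, with "conf" (0 to 1); they miss things now and then, are a little off and sometimes report something else, mostly with a low value. They report only what shows in the picture. A call takes as long as a camera call. They do not tell look-alikes from the thing itself.
- r.look_for(thing, camera): "extent" ([left, top, right, bottom] in pixels, round what is visible of it).
- r.landmark_of(thing, camera): "pixel" ([column, row] in pixels: a listed point, or the origin of a listed thing).
The state is a dict: "time": time; "joint_pos": joint angles; "qd": joint speeds; "joint_efforts": joint torques, N m; "tool_pos": TCP position; "tcp_rot": TCP orientation; "ft_force": force on the tool from outside, world axes, zero at the start; "wrist_torque": the same for the moment, N m; "finger_gap": finger opening in mm.
Only numpy, scipy, OpenCV 4.12 (cv2) and the standard library are available. Lean on these libraries where they do the work, as an engineer would, in place of code of your own. Each camera call takes 0.05 s, during which the arm holds its last target.

TASK

The yellow wheel on the rest post has a freshly coated tread, so only the sprung fork tongs may touch it: pick the tongs up by their black rubber pads, bring one flat tine under the wheel on each side of the post without pushing the post, and squeeze the tongs until the red pointer stands on the green mark (42 mm between the tine tips) while the wheel still lies there. Keeping that gap steady, lift the wheel level on the tines at least 4 cm clear of the post, hold it still for two seconds, and finish while still holding it up like that, tongs squeezed to the mark. Leave the white nylon block, the loose bolt and the brown slide block where they lie.

Things in the scene. Friction and masses are not known exactly. Their poses are not given: they have to be found in the camera images.
- tongs: Sprung steel fork tongs, lying flat, tips away from the robot; 240 mm long, 0.13 kg, centre of mass 37 mm behind the pads' centre (at the pads with the wheel on). Origin: on the underside, midway between the black grip pads; x to the tine tips, y to the left arm, z up. Arms hinge at x = -105, y = +-7 mm in a knuckle with a round spring bow behind it (to x = -135). A wheel carried well has its centre near x = 62, y = 0.
- tongs_grip (a point): point midway between the two black rubber pads, 20 mm above the tongs' underside. Pads: on the arms' outsides, 34 mm long along x, 4 to 31 mm above the underside; grip from above, fingers closing along y. Outer faces 57 mm apart relaxed (leaning 0.10 rad each, wider to the tips), 36 mm and parallel at the mark. The spring pushes out about 8 N relaxed, 15 N at the mark.
- index_mark (a point): centre of the green band, 3 mm wide, on the white index bar; the bar is fixed to the left arm 40 mm behind the pads' centre and runs over the right arm, 20 to 23 mm above the underside. The red pointer on the right arm (shows either side of the bar) stands on the band when the tips are 42 mm apart; relaxed it is 13 mm to the right of it.
- tongs_left (a joint): how far each arm is squeezed, rad (the two arms are coupled): 0 relaxed, 0.10 at the green mark, stop at 0.135. Tip gap = 42 mm + 420 mm x (0.10 - value); width over the pads at their centre = 36 mm + 210 mm x (0.10 - value).
- tip_left (a point): inner edge of the left tine at its tip (tongs x = 105 mm), 2 mm above the underside. The tip gap is its distance to tip_right: 84 mm relaxed, 42 mm at the mark. Tines: flat steel spades 4 mm thick, lowest part of the tool, x = 30 to 105 mm, 12 mm wide. At the mark they are parallel, 21 to 33 mm either side of the middle line; past x = 27 mm nothing stands higher than them.
- tip_right (a point): inner edge of the right tine at its tip, mirror of tip_left
- wheel: yellow wheel with a grey bearing in it, 62 mm across, 20 mm thick, about 0.1 kg, lying flat, centred on the rest post. Origin: centre of its underside, 50 mm above the trolley top at the start; z up.
- stand: dark steel rest post, fixed: round foot 84 mm across and 12 mm high, flaring into a round post 29 mm across (from z = 16 mm up) that ends flat at z = 50 mm, where the wheel lies; a 6 mm brass pin stands a further 11 mm up inside the wheel's bore. Origin: centre of the foot's underside on the trolley top.
- nylon_block: bystander: white nylon block, 24 x 50 x 24 mm; origin centre of its underside
- bolt: bystander: steel hexagon bolt lying down, 57 mm long, head 20 mm; origin centre of its underside
- slide_block: bystander: brown metal block with a knurled black screw, 87 x 58 x 22 mm; origin centre of its underside
Things that resemble listed ones, but are neither listed nor needed, are in the scene too. Leave any orange look-alike of the stand alone.

How it is judged:
By the outcome, as a careful person would: the job done as asked, in the order asked, and still so for the second after the job is handed in, while the arm keeps its last pose, push and grip.
It also fails if it takes over 48 s, if anything falls off the work surface, if the arm or the gripper's body presses on something with over 40 N, if the wrist force passes 120 N, or if a joint passes its speed limit or range.

## Working session

There is one attempt and no reset: what is moved stays moved. The work goes in short steps, Python scripts to look and compute and a shell command to move; the robot and the scene stay as the last step left them, time stands still between calls to the robot, and variables do not carry over. Pictures are saved under pics/ and viewed, and the job is handed in when it is done.

```bash
ls; mkdir -p pics; python3 - <<'E'
from bench import r
import cv2
print(r.sense())
for n in ("scene","top","wrist"):
    p,d=r.snapshot(n); cv2.imwrite(f"pics/{n}0.png",p)
    print(n,r.get_calibration(n))
E
```

```text
pics
{'time': 0.0, 'joint_pos': array([-8.05212551e+01,  7.51505211e+00,  8.53314467e+01,  1.35526757e-04,
        8.72619098e+01, -4.89271526e+00]), 'qd': array([ 0.04717758, -0.04275096,  0.09999663, -0.02543971, -0.02137272,
       -0.03647983]), 'joint_efforts': array([-3.01580156e-03, -5.69404614e+01, -5.00553131e+01, -3.37064976e-04,
        1.53300102e-02, -5.39092227e-06]), 'tool_pos': array([ 148.85651263, -580.65511549,  230.22425356]), 'tcp_rot': array([-1.79891998e+02, -9.38105030e-03,  1.43714447e+01]), 'ft_force': array([ 0.04013173, -0.12830038,  0.18982668]), 'wrist_torque': array([-0.01073701,  0.00058239,  0.04475699]), 'finger_gap': 84.90373537983935}
scene {'mtx': array([[491.26437479,   0.        , 322.30823008],
       [  0.        , 491.26437479, 195.90907962],
       [  0.        ,   0.        ,   1.        ]]), 'k1': 0.010163895776723985, 'cam_to_world': array([[ 8.67711947e-01, -2.12472329e-01,  4.49367874e-01,
        -2.59522706e+02],
       [-4.97050578e-01, -3.63459998e-01,  7.87932455e-01,
        -1.35727977e+03],
       [-4.08659699e-03, -9.07056966e-
[... 542 characters left out ...]
.52504828e-02, -9.97163980e-01,
         1.43598071e+03],
       [ 0.00000000e+00,  0.00000000e+00,  0.00000000e+00,
         1.00000000e+00]])}
wrist {'mtx': array([[278.20791851,   0.        , 322.75022225],
       [  0.        , 278.20791851, 203.37885802],
       [  0.        ,   0.        ,   1.        ]]), 'k1': -0.042067769287269206, 'cam_to_world': array([[ 2.49471932e-01, -9.20768113e-01, -2.99916383e-01,
         2.25506483e+02],
       [-9.68380215e-01, -2.37804868e-01, -7.54228316e-02,
        -5.61844236e+02],
       [-1.87463772e-03,  3.09248971e-01, -9.50979263e-01,
         3.73723804e+02],
       [ 0.00000000e+00,  0.00000000e+00,  0.00000000e+00,
         1.00000000e+00]])}
```

View pics/top0.png

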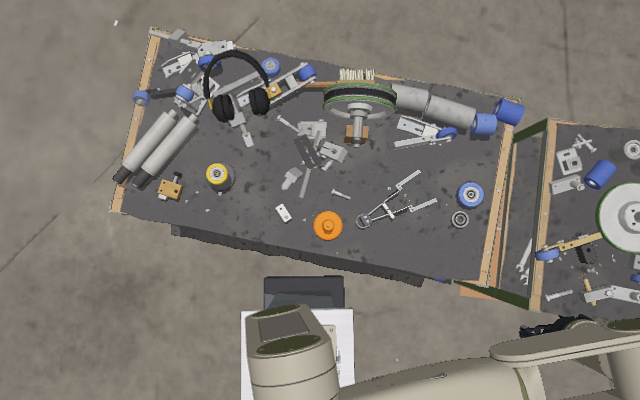

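View pics/scene0.png

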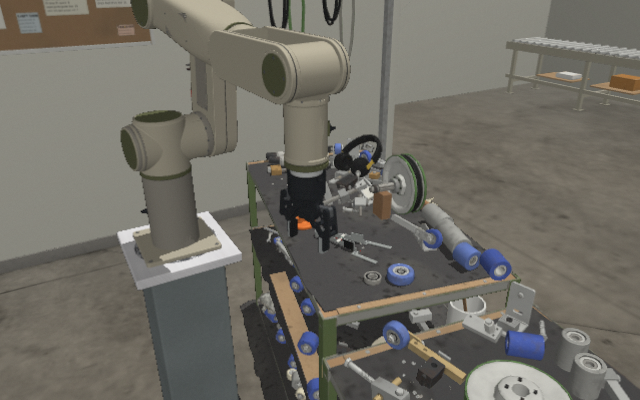

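View pics/wrist0.png

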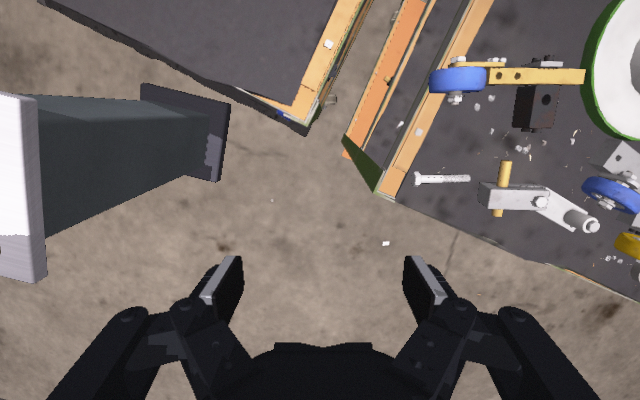

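The top view shows the tongs near (395,205) with their tips up and to the right, the yellow wheel near (217,174), the orange look-alike at (328,226) and the nylon block at (283,212). Next I'll locate them in 3D.

```bash
cat > h.py <<'E'
from bench import r
import numpy as np, cv2
def pose(cam): return r.get_calibration(cam)
def ray(c,uv):
    K=c["mtx"];x=(uv[0]-K[0,2])/K[0,0];y=(uv[1]-K[1,2])/K[1,1]
    rd=np.hypot(x,y);ru=rd
    for _ in range(20): ru=rd/(1+c["k1"]*ru*ru)
    s=ru/rd if rd>0 else 1
    return np.array([x*s,y*s,1.])
def onz(c,uv,z):
    T=c["cam_to_world"];d=T[:3,:3]@ray(c,uv);o=T[:3,3]
    return o+d*(z-o[2])/d[2]
def dep(c,uv,d):
    T=c["cam_to_world"]; return T[:3,:3]@(ray(c,uv)*d)+T[:3,3]
def proj(c,p):
    T=c["cam_to_world"];q=T[:3,:3].T@(np.asarray(p,float)-T[:3,3]);x,y=q[:2]/q[2]
    s=1+c["k1"]*(x*x+y*y);K=c["mtx"]
    return np.array([K[0,0]*x*s+K[0,2],K[1,1]*y*s+K[1,2]])
E
python3 - <<'E'
from h import *
p,d=r.snapshot("top");c=pose("top")
for t,z in (("tongs",0),("tongs_grip",20),("index_mark",23),("tip_left",2),("tip_right",2),("wheel",50),("stand",0),("nylon_block",0),("bolt",0),("slide_block",0)):
    for o in r.landmark_of(t,"top")[:3]:
        print(t,round(o["conf"],2),np.round(o["pixel"],1),np.round(onz(c,o["pixel"],z),1))
print(r.look_for("tongs","top")[:2],r.look_for("wheel","top")[:3])
cv2.imwrite("pics/tz.png",cv2.resize(p[150:250,340:500],None,fx=5,fy=5,interpolation=cv2.INTER_CUBIC))
cv2.imwrite("pics/tw.png",cv2.resize(p[130:230,140:300],None,fx=5,fy=5,interpolation=cv2.INTER_CUBIC))
# depth
for uv in [(217,174),(345,215),(280,235)]:
    print(uv, dep(c,uv,d[uv[1],uv[0]]))
E
```

```text
tongs 0.69 [396.9 198.1] [ 462.9 -295.     0. ]
tongs_grip 0.76 [399.  203.4] [ 446.4 -297.2   20. ]
index_mark 0.5 [390.  206.2] [ 438.7 -270.9   23. ]
tip_left 0.84 [418.5 170.3] [ 542.6 -359.5    2. ]
tip_right 0.58 [435.7 198.1] [ 460.9 -406.4    2. ]
wheel 0.68 [213.7 173.7] [537. 225.  50.]
stand 0.81 [329.7 224.2] [390.7 -98.9   0. ]
stand 0.67 [170.3 186.7] [507.2 360.1   0. ]
stand 0.63 [218.  179.9] [524.7 222.8   0. ]
nylon_block 0.46 [283.  211.6] [429.4  35.5   0. ]
bolt 0.58 [341. 194.] [ 477.6 -133.4    0. ]
slide_block 0.79 [169.3 184.7] [513. 363.   0.]
[{'extent': [362.9, 167.7, 435.5, 225.0], 'conf': 0.64}] [{'extent': [202.5, 162.9, 226.9, 186.7], 'conf': 0.96}, {'extent': [275.3, 201.6, 291.3, 220.1], 'conf': 0.39}]
(217, 174) [534.4894958  213.19810817  63.0204194 ]
(345, 215) [ 416.51185169 -143.77153368   -1.47044805]
(280, 235) [362.111372    44.6673696    3.69831809]
```

View pics/tz.png

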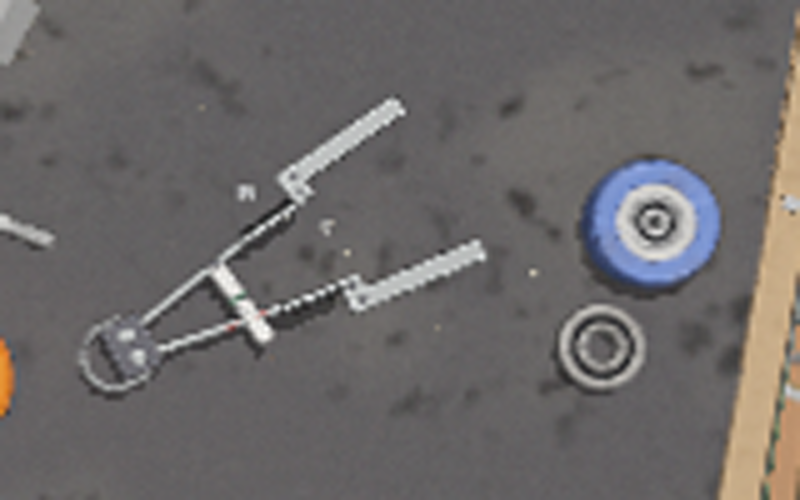

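View pics/tw.png

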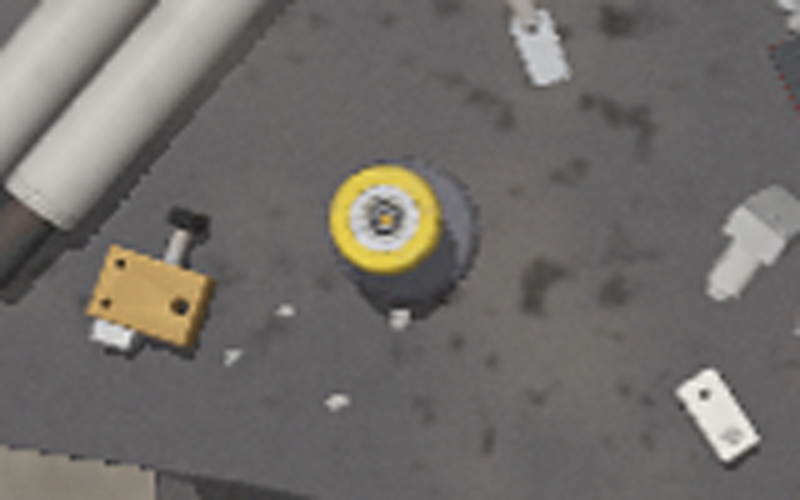

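```bash
cat >> h.py <<'E'
from scipy.spatial.transform import Rotation as Ro
def go(pos,yaw,roll=180,pitch=0):
    s=r.sense();R0=Ro.from_euler('xyz',s["tcp_rot"],degrees=True)
    R1=Ro.from_euler('xyz',[roll,pitch,yaw],degrees=True)
    d=R0.inv().apply(np.array(pos)-s["tool_pos"])/1000
    w=(R0.inv()*R1).as_rotvec()
    print("row",np.round(np.r_[d,w],4).tolist(),"rows>=",np.ceil(max(np.linalg.norm(d)/.0625,np.degrees(np.linalg.norm(w))/10.7)))
E
python3 - <<'E'
from h import *
go([447,-297,160],-59)
E
```

```text
row [0.3593, -0.2014, 0.0713, 0.0, -0.0, 1.2806] rows>= 7.0
```

```bash
python3 -m crank '[[[0.359,-0.201,0.071,0,0,1.28],[0.359,-0.201,0.071,0,0,1.28],[0.359,-0.201,0.071,0,0,1.28],[0.359,-0.201,0.071,0,0,1.28],[0.359,-0.201,0.071,0,0,1.28],[0.359,-0.201,0.071,0,0,1.28],[0.359,-0.201,0.071,0,0,1.28],[0.359,-0.201,0.071,0,0,1.28],[0.359,-0.201,0.071,0,0,1.28],[0.359,-0.201,0.071,0,0,1.28]]]' 0 20
python3 - <<'E'
from h import *
s=r.sense();print(s["time"],s["tool_pos"],s["tcp_rot"],s["joint_pos"],s["finger_gap"])
c=pose("wrist");p,d=r.snapshot("wrist")
cv2.imwrite("pics/w1.png",p);np.save("w1.npy",d)
for t,z in (("tongs_grip",20),("index_mark",23),("tip_left",2),("tip_right",2)):
    for o in r.landmark_of(t,"wrist")[:2]:
        print(t,round(o["conf"],2),np.round(o["pixel"],1),np.round(onz(c,o["pixel"],z),1))
E
```

```text
time: 2.05
tool_pos: [446.5, -298.1, 160.5]
tcp_rot: [180.0, -0.0, -58.9]
ft_force: [-0.1, 0.2, 0.8]
finger_gap: 85.4
2.05 [ 446.47855017 -298.0557778   160.53861702] [ 1.79988308e+02 -2.52495085e-02 -5.89114647e+01] [-3.91855061e+01  2.31134436e-01  1.00316262e+02 -1.98652485e-02
  7.94327825e+01  1.09729601e+02] 85.36545872020413
index_mark 0.8 [316.8 228.9] [ 430.3 -259.8   23. ]
tip_left 0.9 [279.2  87.6] [ 537.9 -365.1    2. ]
tip_right 0.67 [359.   92.7] [ 466.1 -402.8    2. ]
```

View pics/w1.png

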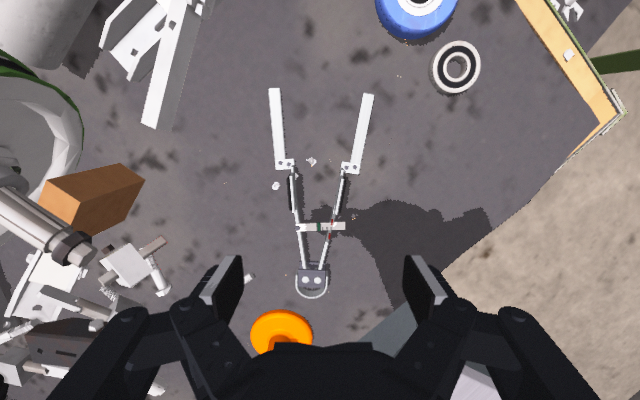

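```bash
python3 - <<'E'
import cv2
p=cv2.imread("pics/w1.png"); cv2.imwrite("pics/w1z.png",cv2.resize(p[80:305,250:400],None,fx=2.65*1,fy=2.65,interpolation=cv2.INTER_CUBIC))
cv2.imwrite("pics/w1y.png",cv2.resize(p[160:305,260:370],None,fx=4,fy=4,interpolation=cv2.INTER_CUBIC))
E
```

```text
(no output)
```

View pics/w1z.png

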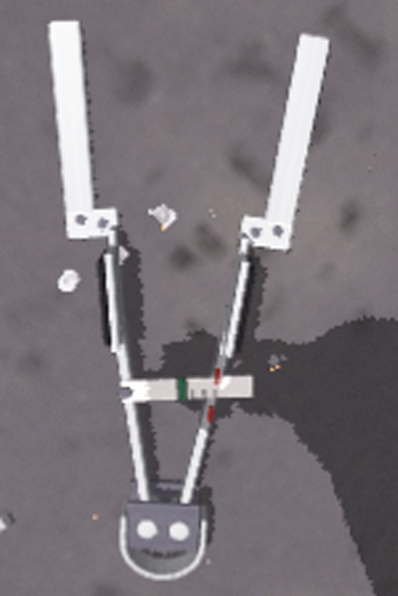

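View pics/w1y.png

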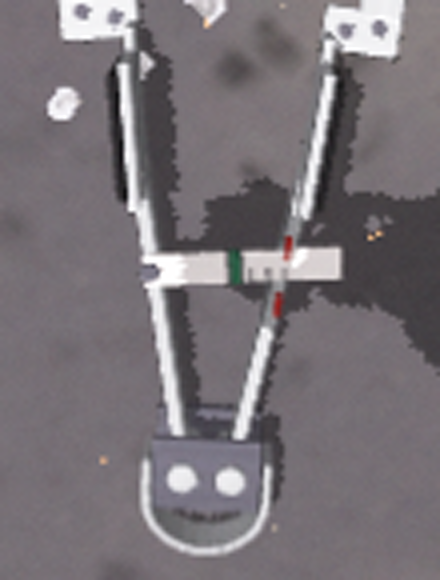

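```bash
cat > fit1.py <<'E'
from h import *
from scipy.optimize import least_squares
E
python3 - <<'E'
from h import *
from scipy.optimize import least_squares
c=pose("wrist")
T=[((105,42,4),(279.8,89)),((105,-42,4),(364,93.6)),((-105,7,None),(305.5,280)),((-105,-7,None),(317.5,280.5))]
def f(v):
    x,y,a,zh,b=v;ca,sa=np.cos(a),np.sin(a);o=[]
    for (px,py,pz),uv in T:
        if pz is None: pz=zh
        o+=list(proj(c,(x+ca*px-sa*py,y+sa*px+ca*py,pz+b))-uv)
    return np.r_[o,b/2,(zh-25)/10]
s=least_squares(f,[446,-297,-1.03,25,0]);v=s.x
print(v[:2],np.degrees(v[2]),v[3:],np.round(s.fun,2))
print(onz(c,(279.8,89),4),onz(c,(364,93.6),4),onz(c,(318.75,226.75),23),onz(c,(305.5,280),25),onz(c,(317.5,280.5),25))
d=np.load("w1.npy")
for uv in [(285,130),(320,130),(318,227),(312,280),(304,275),(340,80)]: print(uv,dep(c,uv,d[uv[1],uv[0]]))
go([v[0],v[1],60],np.degrees(v[2]));go([v[0],v[1],4],np.degrees(v[2]))
E
```

```text
[ 450.00228629 -291.56933424] -62.32700151276375 [19.40132939  0.2801366 ] [ 0.43 -0.37 -0.57  0.24  0.18  0.01 -0.01  0.12  0.14 -0.56]
[ 536.20980576 -364.52088842    4.        ] [ 461.17773229 -404.59505136    4.        ] [ 429.79175901 -263.15856305   23.        ] [ 409.11166022 -198.4414481    25.        ] [ 396.83204936 -205.06253277   25.        ]
(285, 130) [ 5.12559892e+02 -3.31489236e+02  2.53774181e-01]
(320, 130) [ 4.80728407e+02 -3.50558022e+02 -2.28292357e-01]
(318, 227) [ 430.31110678 -262.42583549   22.84684602]
(312, 280) [ 401.85843913 -200.80980753   22.39338965]
(304, 275) [ 413.48939809 -202.36641893   23.30070897]
(340, 80) [ 488.74276902 -403.06502574    2.38832118]
row [-0.0038, -0.0065, 0.1005, -0.0001, -0.0003, 0.0577] rows>= 2.0
row [-0.0038, -0.0065, 0.1565, -0.0001, -0.0003, 0.0577] rows>= 3.0
```

```bash
python3 -m crank '[[[-0.004,-0.0065,0.05,0,0,0.058],[-0.004,-0.0065,0.1,0,0,0.058],[-0.004,-0.0065,0.13,0,0,0.058],[-0.004,-0.0065,0.15,0,0,0.058],[-0.004,-0.0065,0.158,0,0,0.058],[-0.004,-0.0065,0.158,0,0,0.058]]]'
python3 - <<'E'
from h import *
s=r.sense();print(s["time"],s["tool_pos"],s["tcp_rot"],s["ft_force"],s["finger_gap"])
c=pose("wrist");p,d=r.snapshot("wrist")
cv2.imwrite("pics/w2.png",p)
E
```

```text
time: 3.05
tool_pos: [449.7, -291.5, 2.5]
tcp_rot: [180.0, 0.0, -62.4]
ft_force: [0.4, -0.1, 0.2]
finger_gap: 85.6
3.05 [ 449.73214896 -291.53258742    2.48359879] [ 1.79992671e+02  5.79006217e-03 -6.23585276e+01] [ 0.44207336 -0.12082885  0.23192849] 85.60910811793843
```

View pics/w2.png

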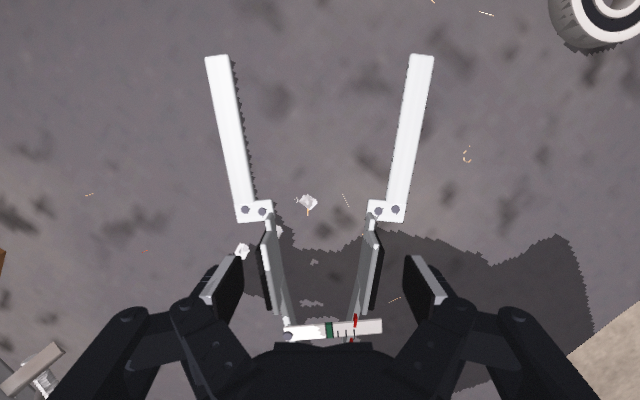

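Everything is in view: the index bar with the green band at (328,331), the pointer at (354,322) and the pads between the fingers. I'll close in stages.

```bash
python3 -m crank '[[[0,0,0,0,0,0],[0,0,0,0,0,0],[0,0,0,0,0,0],[0,0,0,0,0,0],[0,0,0,0,0,0],[0,0,0,0,0,0]]]' 0.48 40
python3 - <<'E'
from h import *
s=r.sense();print(s["time"],s["tool_pos"],s["tcp_rot"],s["ft_force"],s["finger_gap"])
c=pose("wrist");p,d=r.snapshot("wrist")
cv2.imwrite("pics/w3.png",p)
E
```

```text
time: 3.85
tool_pos: [452.2, -293.3, 6.1]
tcp_rot: [-179.9, -0.3, -62.3]
ft_force: [-1.7, 1.3, 13.2]
finger_gap: 44.6
3.85 [ 452.22397952 -293.31224021    6.10813437] [-179.8691078    -0.30831929  -62.33530018] [-1.7408692   1.27278701 13.17101316] 44.55001894118093
```

View pics/w3.png

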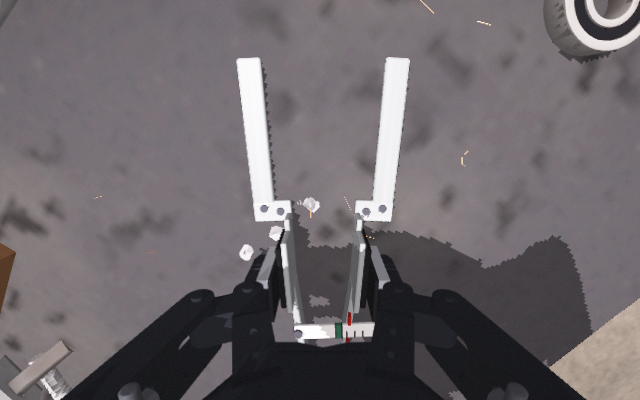

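```bash
python3 -m crank '[[[0,0,-0.002,0,0,0],[0,0,-0.002,0,0,0],[0,0,-0.002,0,0,0]]]' 0.53 40
python3 - <<'E'
from h import *
s=r.sense();print(s["time"],s["tool_pos"],s["tcp_rot"],s["ft_force"],s["finger_gap"])
E
```

```text
time: 4.28
tool_pos: [452.0, -293.1, 7.9]
tcp_rot: [-179.9, -0.3, -62.3]
ft_force: [0.4, -0.6, -1.2]
finger_gap: 40.1
4.275 [ 451.97335767 -293.09393547    7.87058173] [-179.87946628   -0.2816873   -62.33580491] [ 0.37995886 -0.55123782 -1.16838648] 40.14049808807821
```

```bash
python3 -m crank '[[[0,0,-0.01,0,0,0],[0,0,-0.04,0,0,0],[0,0,-0.08,0,0,0],[0,0,-0.1,0,0,0],[0,0,-0.1,0,0,0],[0,0,-0.1,0,0,0]]]'
python3 - <<'E'
from h import *
s=r.sense();print(s["time"],s["tool_pos"],s["tcp_rot"],s["ft_force"],s["finger_gap"])
c=pose("wrist");p,d=r.snapshot("wrist")
np.savez("w4.npz",d=d,T=c["cam_to_world"])
cv2.imwrite("pics/w4.png",p)
p,_=r.snapshot("scene")
cv2.imwrite("pics/s4.png",cv2.resize(p[150:300,250:450],None,fx=4,fy=4,interpolation=cv2.INTER_CUBIC))
E
```

```text
time: 5.03
tool_pos: [451.0, -292.3, 106.8]
tcp_rot: [-179.9, -0.2, -62.3]
ft_force: [-0.7, 0.5, -1.7]
finger_gap: 39.9
5.025 [ 450.96214256 -292.27674594  106.80537488] [-179.91572621   -0.20185144  -62.33352118] [-0.74343163  0.53708386 -1.67229606] 39.89496673341489
```

View pics/w4.png

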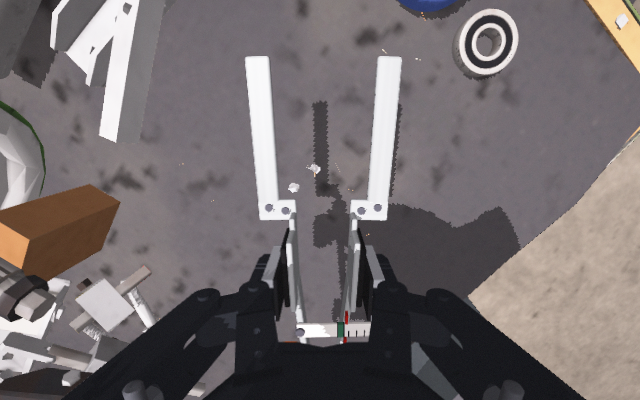

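View pics/s4.png

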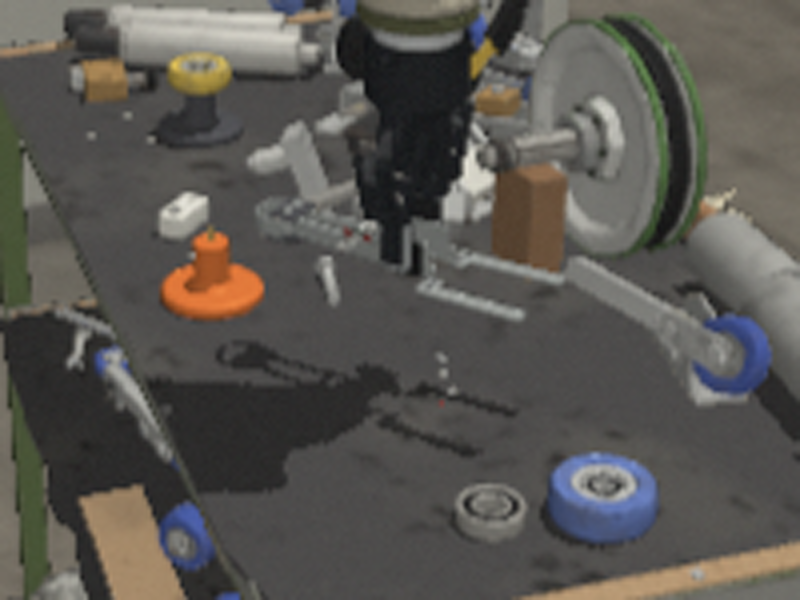

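The tongs are lifted and the wheel is still on its post. Next I'll measure the tine pose in the tool frame from the wrist depth.

```bash
cat > tines.py <<'E'
from h import *
def tines(d,c,s,pix):
    R=Ro.from_euler('xyz',s["tcp_rot"],degrees=True)
    for uv in pix:
        v=int(round(uv[1]));u=int(round(uv[0]))
        w=dep(c,(u,v),np.median(d[v-1:v+2,u-1:u+2]))
        print(uv,"world",np.round(w,1),"tool",np.round(R.inv().apply(w-s["tool_pos"]),1))
E
python3 - <<'E'
from tines import *
c=pose("wrist");s=r.sense();d=np.load("w4.npz")["d"]
tines(d,c,s,[(258,70),(265,120),(270,190),(388,70),(382,120),(377,190)])
# inner edges at tips via z of tines
z=[dep(c,(258,70),d[70,258])[2],dep(c,(388,70),d[70,388])[2]]
R=Ro.from_euler('xyz',s["tcp_rot"],degrees=True)
for uv,zz in (((269.5,57),z[0]),((377,57),z[1]),((261,218),z[0]),((386,218),z[1])):
    w=onz(c,uv,zz);print(uv,np.round(R.inv().apply(w-s["tool_pos"]),1))
E
```

```text
(258, 70) world [ 523.9 -366.   104.8] tool [ 99.6 -30.6   1.6]
(265, 120) world [ 511.4 -346.4  104.6] tool [ 76.4 -28.6   1.7]
(270, 190) world [ 494.  -314.5  104.7] tool [ 40.  -28.    1.6]
(388, 70) world [ 468.8 -395.   104.6] tool [99.7 31.6  1.8]
(382, 120) world [ 459.4 -373.7  104.8] tool [76.5 30.1  1.5]
(377, 190) world [ 442.7 -341.3  104. ] tool [40.  29.8  2.2]
(269.5, 57) [105.2 -24.8   1.6]
(377, 57) [105.4  26.1   2.2]
(261, 218) [ 23.9 -34.    1.4]
(386, 218) [23.8 35.9  2. ]
```

```bash
python3 - <<'E'
from h import *
c=pose("top")
w=onz(c,(217.3,173.8),69);print(w)
# edges for size
for uv in [(206,173.8),(228.6,173.8),(217.3,163),(217.3,184.6)]: print(onz(c,uv,69)-w)
t=np.radians(20)
go([w[0]-160*np.cos(t),w[1]-160*np.sin(t),108],20)
E
```

```text
[534.3233554  211.18957787  69.        ]
[ 0.50239367 31.08145492  0.        ]
[ -0.50602602 -31.12661828   0.        ]
[30.07941739 -0.09734122  0.        ]
[-29.98896102   0.08374108   0.        ]
row [-0.4282, -0.1492, -0.0027, 0.0009, -0.0025, -1.4371] rows>= 8.0
```

```bash
python3 -m crank '[[[-0.009,-0.003,0,0,0,-0.03],[-0.026,-0.009,-0.001,0,0,-0.086],[-0.051,-0.018,-0.001,0,0,-0.172],[-0.081,-0.028,-0.001,0,0,-0.273],[-0.116,-0.04,-0.002,0,0,-0.388],[-0.15,-0.052,-0.002,0,0,-0.503],[-0.184,-0.064,-0.002,0,0,-0.618],[-0.214,-0.075,-0.002,0,0,-0.718],[-0.235,-0.082,-0.002,0,0,-0.79],[-0.25,-0.087,-0.002,0,0,-0.84]]]'
python3 - <<'E'
from h import *
s=r.sense();print(s["qd"],s["joint_pos"])
go([384,156.5,108],20)
E
```

```text
time: 6.38
tool_pos: [410.8, -28.5, 107.4]
tcp_rot: [179.9, -0.1, -13.9]
ft_force: [-0.2, 0.5, -1.6]
finger_gap: 40.3
[15.48461482 -5.26314988  3.89955461 -0.26616073  1.0525407  -5.93390866] [-1.10589508e+01 -1.77837363e+01  1.22190875e+02 -5.78199284e-02
  7.54817549e+01  9.28823579e+01]
row [-0.0705, -0.1731, -0.0009, 0.0014, -0.0017, -0.5921] rows>= 4.0
```

```bash
python3 -m crank '[[[-0.009,-0.022,0,0,0,-0.075],[-0.019,-0.047,0,0,0,-0.16],[-0.03,-0.073,-0.001,0,0,-0.25],[-0.041,-0.1,-0.001,0.001,-0.001,-0.345],[-0.052,-0.127,-0.001,0.001,-0.002,-0.435],[-0.061,-0.15,-0.001,0.001,-0.002,-0.515],[-0.068,-0.166,-0.001,0.001,-0.002,-0.57],[-0.07,-0.173,-0.001,0.001,-0.002,-0.592],[-0.07,-0.173,-0.001,0.001,-0.002,-0.592]]]'
python3 - <<'E'
from tines import *
s=r.sense();print(s["qd"],s["joint_pos"]);print(s["tool_pos"],s["tcp_rot"])
c=pose("wrist");p,d=r.snapshot("wrist");np.save("w5.npy",d)
cv2.imwrite("pics/w5.png",p)
for o in r.look_for("wheel","wrist")[:2]: print(o)
for o in r.landmark_of("wheel","wrist")[:2]: print(o,onz(c,o["pixel"],50))
E
```

```text
time: 7.5
tool_pos: [384.3, 156.4, 108.0]
tcp_rot: [180.0, 0.0, 20.0]
ft_force: [0.1, 0.5, -1.7]
finger_gap: 40.6
[-1.09636628 -0.24907389  0.09674821 -0.30515644  0.12876531  0.13974797] [ 1.50843461e+01 -1.70776525e+01  1.21566730e+02 -3.52683705e-02
  7.55459621e+01  8.50535176e+01]
[384.31568572 156.38560488 108.02665323] [1.79969002e+02 3.78556092e-02 2.00396319e+01]
{'extent': [274.9, 3.4, 363.4, 26.6], 'conf': 0.88}
```

View pics/w5.png

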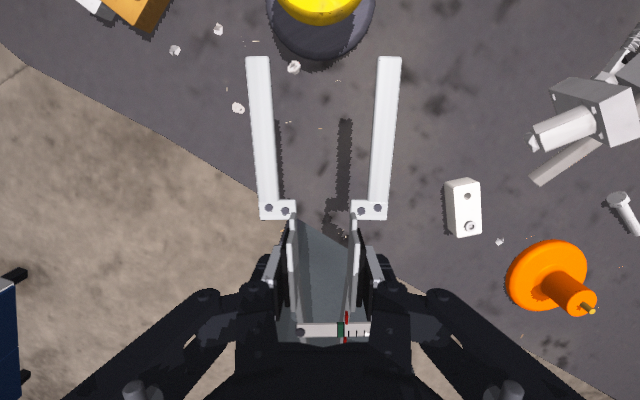

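```bash
python3 -m crank '[[[0.015,0,-0.005,0,0,0],[0.035,0,-0.015,0,0,0],[0.045,0,-0.02,0,0,0],[0.045,0,-0.02,0,0,0],[0.045,0,-0.02,0,0,0]]]'
python3 - <<'E'
from tines import *
s=r.sense();print(s["qd"]);print(s["tool_pos"],s["tcp_rot"])
c=pose("wrist");p,d=r.snapshot("wrist");np.savez("w6.npz",d=d,T=c["cam_to_world"])
cv2.imwrite("pics/w6.png",p)
for o in r.look_for("wheel","wrist")[:2]: print(o)
for o in r.landmark_of("wheel","wrist")[:2]: print(o,onz(c,o["pixel"],50))
# yellow mask, top face points
hsv=cv2.cvtColor(p,cv2.COLOR_BGR2HSV)
m=cv2.inRange(hsv,(22,120,90),(34,255,255)); 
n,l,st,ce=cv2.connectedComponentsWithStats(m); i=1+np.argmax(st[1:,4]);print(st[i],ce[i])
vs,us=np.nonzero(l==i)
W=np.array([dep(c,(u,v),d[v,u]) for u,v in zip(us,vs) if d[v,u]>0])
print(np.percentile(W[:,2],[5,25,50,75,95,99]))
t=W[W[:,2]>np.percentile(W[:,2],95)-2.5][:,:2].astype(np.float32)
print(cv2.minEnclosingCircle(t))
E
```

```text
time: 8.28
tool_pos: [426.1, 170.7, 127.4]
tcp_rot: [180.0, 0.1, 19.9]
ft_force: [0.0, -0.8, -2.8]
finger_gap: 40.4
[ 0.12599747 -0.27216064  0.4392411   0.09416025 -0.03159684 -0.06121496]
[426.11464355 170.69177079 127.44583391] [1.79970339e+02 1.09012868e-01 1.99162364e+01]
{'extent': [271.3, 1.8, 366.4, 99.6], 'conf': 0.84}
{'pixel': [319.1, 55.5], 'conf': 0.76} [536.92951128 213.3189528   50.        ]
[ 273    1   91  101 4428] [317.87714544  50.63595303]
[67.84734763 69.34099962 69.99542832 70.55500902 71.35916356 71.86423613]
((535.4144287109375, 213.29005432128906), 29.86180305480957)
```

View pics/w6.png

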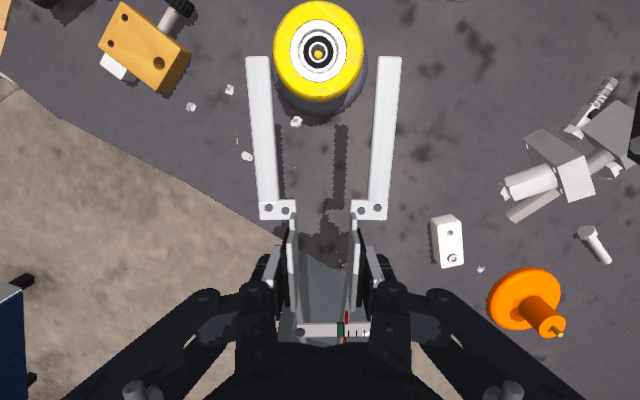

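```bash
python3 - <<'E'
from tines import *
c=pose("wrist");s=r.sense();d=np.load("w6.npz")["d"]
tines(d,c,s,[(258,70),(270,190),(388,70),(377,190)])
R=Ro.from_euler('xyz',s["tcp_rot"],degrees=True)
print("wheel tool",R.inv().apply(np.array([535.4,213.3,70])-s["tool_pos"]))
R2=Ro.from_euler('xyz',[180,0,20],degrees=True)
tgt=np.array([535.3,213.2,0])-R2.apply([62.3,.6,0]);print(tgt)
for b in (115,0):
    q=tgt-R2.apply([b,0,0]);go([q[0],q[1],40],20)
E
```

```text
(258, 70) world [508.7 233.5 125.7] tool [ 99.  -30.7   1.7]
(270, 190) world [453.7 210.7 126.1] tool [ 39.4 -28.    1.4]
(388, 70) world [530.1 174.9 125.6] tool [99.1 31.6  1.9]
(377, 190) world [473.3 156.2 125.4] tool [39.3 29.8  2.2]
wheel tool [117.223529    -2.68970383  57.42772041]
[ 4.76551938e+02  1.92455961e+02 -7.34788079e-17]
row [-0.0602, -0.003, 0.0877, 0.0006, 0.0015, -0.0012] rows>= 2.0
row [0.0548, -0.0032, 0.0875, 0.0006, 0.0015, -0.0012] rows>= 2.0
```

```bash
python3 -m crank '[[[-0.02,-0.001,0,0,0,0],[-0.045,-0.003,0.01,0,0.001,-0.001],[-0.06,-0.003,0.035,0.001,0.0015,-0.001],[-0.06,-0.003,0.065,0.001,0.0015,-0.001],[-0.06,-0.003,0.083,0.001,0.0015,-0.001],[-0.06,-0.003,0.0875,0.001,0.0015,-0.001],[-0.06,-0.003,0.0875,0.001,0.0015,-0.001]]]'
python3 - <<'E'
from tines import *
s=r.sense();print(s["qd"])
go([476.55,192.45,40],20)
p,d=r.snapshot("scene")
cv2.imwrite("pics/s7.png",cv2.resize(p[130:250,230:390],None,fx=5,fy=5,interpolation=cv2.INTER_CUBIC))
E
```

```text
time: 9.3
tool_pos: [368.6, 153.1, 40.4]
tcp_rot: [-180.0, 0.0, 20.0]
ft_force: [-0.2, 0.1, -0.8]
finger_gap: 40.5
[ 0.12827568 -0.65227932 -0.87984896  0.08419185  0.21724867 -0.00355891]
row [0.1149, -0.0, 0.0004, -0.0005, 0.0001, -0.0001] rows>= 2.0
```

View pics/s7.png

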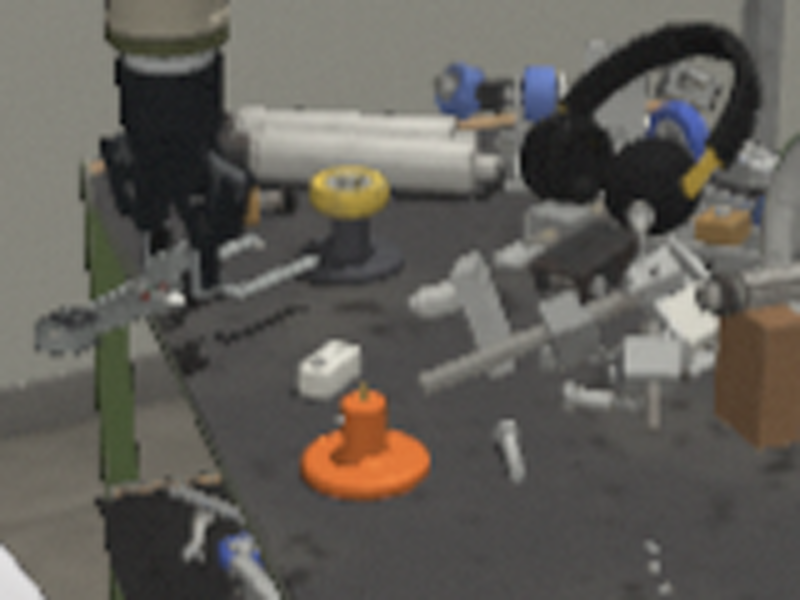

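```bash
python3 -m crank '[[[0.01,0,0,0,0,0],[0.025,0,0,0,0,0],[0.04,0,0,0,0,0],[0.055,0,0,0,0,0],[0.06,0,0,0,0,0],[0.06,0,0,0,0,0]]]'
python3 - <<'E'
from tines import *
s=r.sense();print(s["qd"],s["tool_pos"])
p,d=r.snapshot("wrist");cv2.imwrite("pics/w8.png",p)
go([476.55,192.45,40],20)
p,d=r.snapshot("scene")
cv2.imwrite("pics/s8.png",cv2.resize(p[130:250,230:390],None,fx=5,fy=5,interpolation=cv2.INTER_CUBIC))
E
```

```text
time: 10.1
tool_pos: [425.9, 173.9, 41.2]
tcp_rot: [-180.0, -0.1, 20.0]
ft_force: [0.4, -0.2, -1.9]
finger_gap: 40.3
[-0.00417013 -0.8535186   1.37456039 -0.1019984   0.28280362  0.06177724] [425.93671592 173.93759003  41.19293963]
row [0.0543, -0.0001, 0.0011, -0.0004, -0.0008, -0.0001] rows>= 1.0
```

View pics/w8.png

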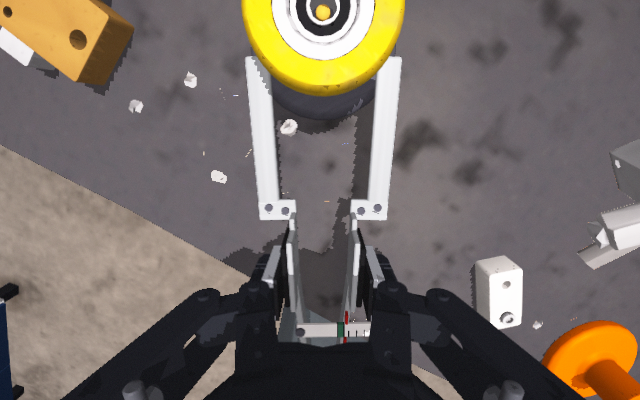

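View pics/s8.png

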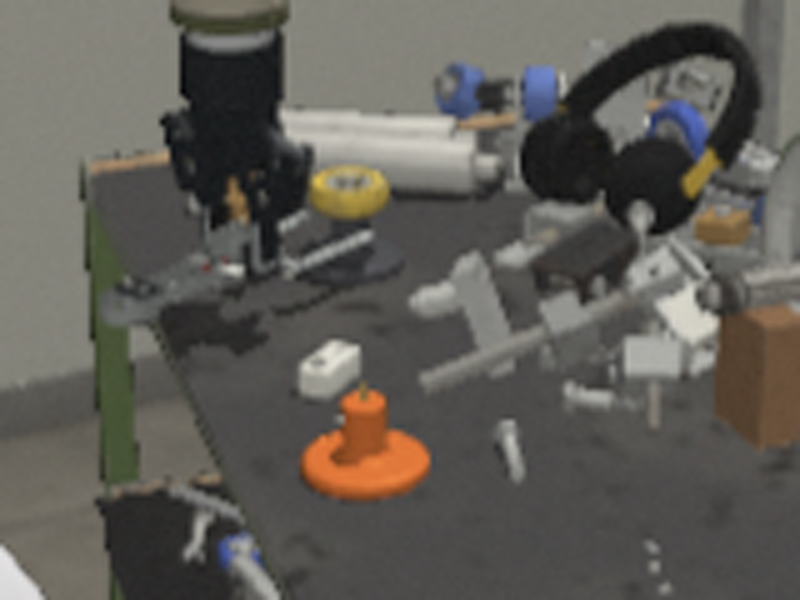

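The wheel is centred between the tines: its front edge is at column ~323 and the tine mid-line is at 323. I'll advance fully under it.

```bash
python3 -m crank '[[[0.008,0,0.001,0,0,0],[0.02,0,0.001,0,0,0],[0.033,0,0.001,0,0,0],[0.045,0,0.001,0,0,0],[0.052,0,0.001,0,0,0],[0.0545,0,0.001,0,0,0],[0.0545,0,0.001,0,0,0]]]'
python3 - <<'E'
from tines import *
s=r.sense();print(s["qd"],s["tool_pos"])
p,d=r.snapshot("wrist");cv2.imwrite("pics/w9.png",p);np.save("w9.npy",d)
go([476.55,192.45,40],20)
p,d=r.snapshot("scene")
cv2.imwrite("pics/s9.png",cv2.resize(p[130:250,230:390],None,fx=5,fy=5,interpolation=cv2.INTER_CUBIC))
E
```

```text
time: 11.08
tool_pos: [476.3, 192.3, 39.8]
tcp_rot: [-180.0, -0.0, 20.0]
ft_force: [0.3, -0.4, -1.9]
finger_gap: 40.1
[-0.01768708 -0.51646757  0.55095526  0.14184477  0.01716167 -0.04539719] [476.28235379 192.30743821  39.76356325]
row [0.0005, -0.0, -0.0003, -0.0004, 0.0, -0.0001] rows>= 1.0
```

View pics/w9.png

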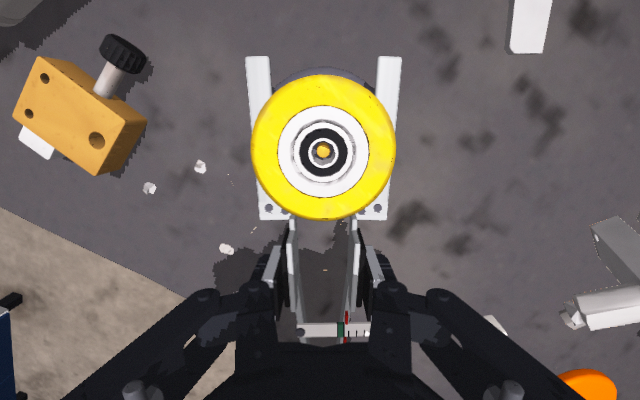

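View pics/s9.png

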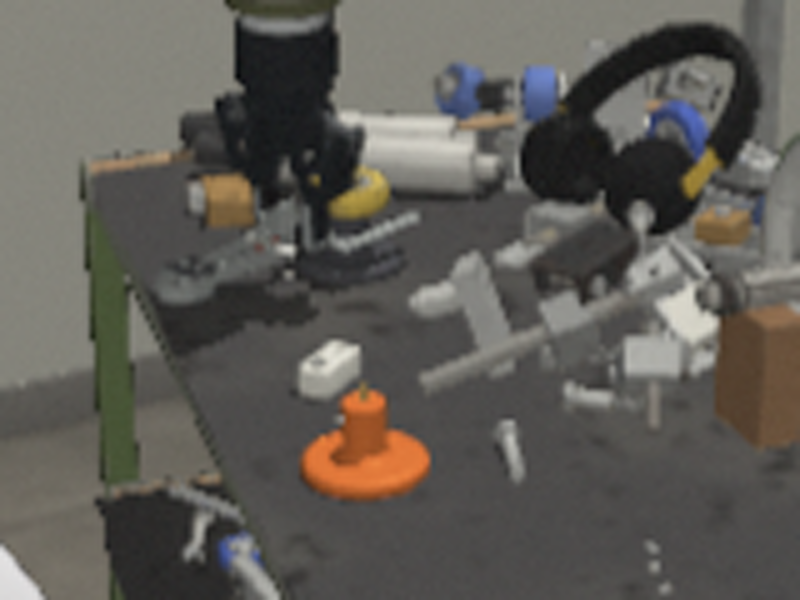

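```bash
python3 -m crank '[[[0,0,0,0,0,0],[0,0,0,0,0,0],[0,0,0,0,0,0],[0,0,0,0,0,0],[0,0,0,0,0,0]]]' 0.577 40
cat > chk.py <<'E'
from tines import *
import sys
n=sys.argv[1]
s=r.sense();print(s["tool_pos"],s["tcp_rot"],s["finger_gap"])
c=pose("wrist");p,d=r.snapshot("wrist");np.save(f"{n}.npy",d);cv2.imwrite(f"pics/{n}.png",p)
cv2.imwrite(f"pics/{n}z.png",cv2.resize(p[300:350,280:380],None,fx=8,fy=8,interpolation=cv2.INTER_CUBIC))
# tip gap: row 62 near tips, bright
R=Ro.from_euler('xyz',s["tcp_rot"],degrees=True)
zt=s["tool_pos"][2]-1.8
for v in (58,62,66):
    g=p[v].astype(int).min(1); 
    b=g>170
    L=[u for u in range(240,322) if b[u]];Rr=[u for u in range(323,400) if b[u]]
    if L and Rr:
        a=onz(c,(max(L)+.5,v),zt);e=onz(c,(min(Rr)-.5,v),zt);print(v,min(L),max(L),min(Rr),max(Rr),"gap",np.linalg.norm(a-e),R.inv().apply(a-s["tool_pos"]),R.inv().apply(e-s["tool_pos"]))
E
python3 chk.py w10
```

```text
time: 11.8
tool_pos: [476.1, 192.3, 39.8]
tcp_rot: [-180.0, -0.0, 20.0]
ft_force: [0.6, 0.7, -1.2]
finger_gap: 36.3
[476.06058569 192.25882548  39.7877892 ] [-1.79977187e+02 -7.04760961e-03  1.99987465e+01] 36.280694674306076
58 254 276 370 392 gap 44.06804521438414 [104.14945886 -21.58975687   1.82140703] [104.2020206   22.47825351   1.80386759]
62 253 276 370 393 gap 44.22167277642292 [102.40163069 -21.663885     1.82122155] [102.45481135  22.5577523    1.80362103]
66 253 276 370 392 gap 44.37714819880347 [100.64277216 -21.7389179    1.82103508] [100.69658017  22.63819416   1.80337273]
```

View pics/w10.png

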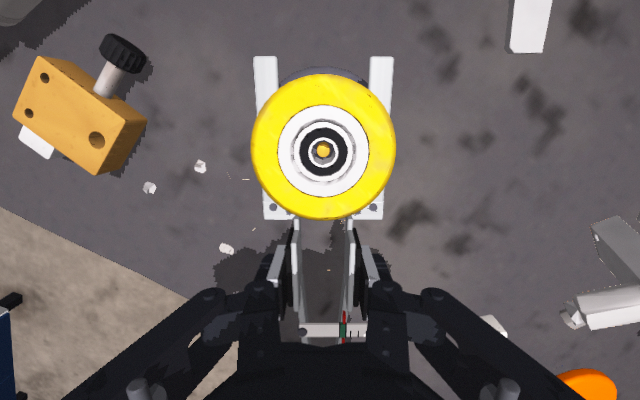

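View pics/w10z.png

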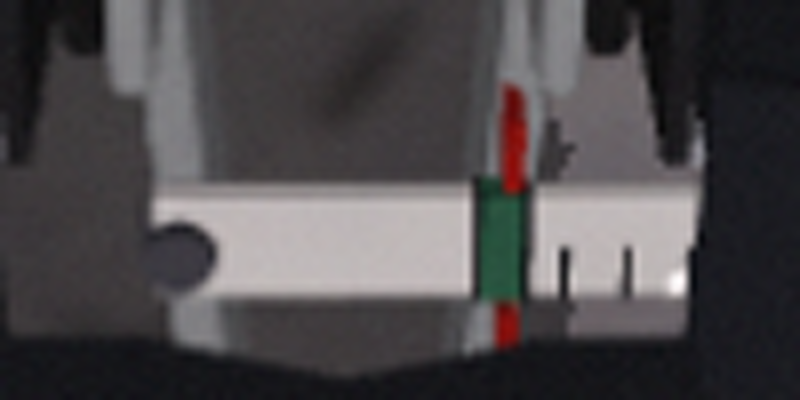

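The pointer is on the band but about 0.6 mm to the right of centre, and the tip gap measures about 44 mm. I'll squeeze slightly more.

```bash
python3 -m crank '[[[0,0,0,0,0,0],[0,0,0,0,0,0],[0,0,0,0,0,0]]]' 0.587 40
python3 chk.py w11
```

```text
time: 12.22
tool_pos: [476.0, 192.2, 39.8]
tcp_rot: [-180.0, -0.0, 20.0]
ft_force: [0.1, 0.1, -0.8]
finger_gap: 35.2
[476.04972744 192.23501606  39.75985559] [-1.79975767e+02 -3.08179029e-03  1.99967629e+01] 35.19389168709804
58 255 277 369 391 gap 43.12137940283248 [104.16374906 -21.13937583   1.81454373] [104.21671742  21.98196719   1.79630846]
62 255 278 368 391 gap 42.318806248319 [102.41332584 -20.73522506   1.81427865] [102.46572659  21.58354496   1.7963828 ]
66 255 278 368 390 gap 42.46760293752119 [100.65451558 -20.80685383   1.81421434] [100.70752286  21.66071223   1.79625559]
```

View pics/w11z.png

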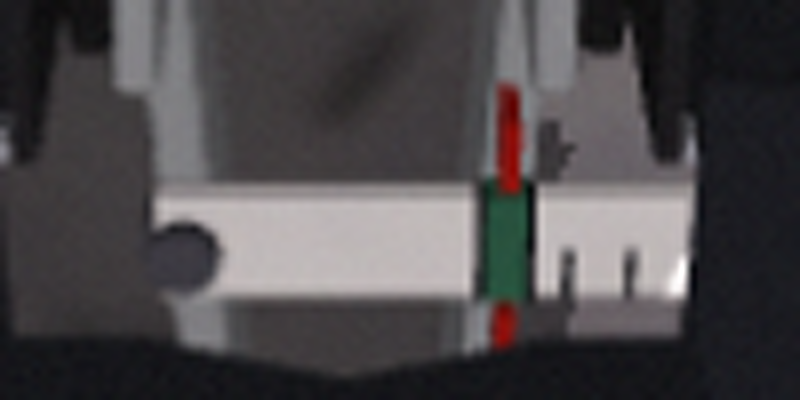

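The pointer is centred on the band and the tip gap is about 42.4 mm. I'll lift gently.

```bash
python3 -m crank '[[[0,0,-0.004,0,0,0],[0,0,-0.008,0,0,0],[0,0,-0.01,0,0,0],[0,0,-0.012,0,0,0],[0,0,-0.014,0,0,0],[0,0,-0.016,0,0,0],[0,0,-0.018,0,0,0],[0,0,-0.02,0,0,0],[0,0,-0.02,0,0,0]]]'
python3 chk.py w12
```

```text
time: 13.4
tool_pos: [476.2, 192.3, 60.0]
tcp_rot: [-180.0, -0.0, 20.0]
ft_force: [-0.5, 0.8, -1.9]
finger_gap: 35.7
[476.20004756 192.29586718  59.98431661] [-1.79976056e+02 -2.46363654e-02  1.99962587e+01] 35.67585079612162
58 255 277 369 391 gap 43.12136461562584 [104.13799137 -21.11714747   1.85360289] [104.19151982  22.00418017   1.83560579]
62 255 278 368 391 gap 42.31863160936049 [102.38749045 -20.7129029    1.85268127] [102.44043011  21.60569191   1.83501937]
66 255 278 368 390 gap 42.46726627834322 [100.62860932 -20.78443383   1.85195487] [100.68214657  21.68279501   1.83423111]
```

View pics/w12.png

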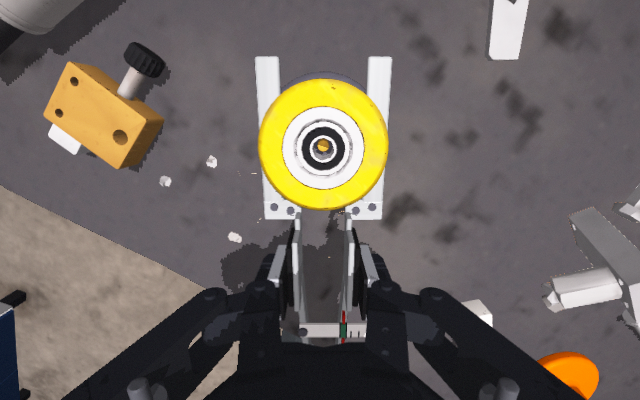

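View pics/w12z.png

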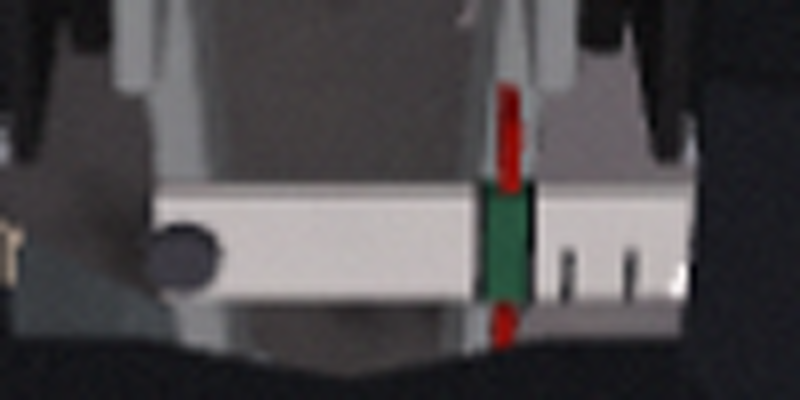

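```bash
python3 -m crank '[[[0,0,-0.003,0,0,0],[0,0,-0.008,0,0,0],[0,0,-0.015,0,0,0],[0,0,-0.023,0,0,0],[0,0,-0.031,0,0,0],[0,0,-0.039,0,0,0],[0,0,-0.046,0,0,0],[0,0,-0.05,0,0,0],[0,0,-0.052,0,0,0],[0,0,-0.052,0,0,0]]]'
python3 chk.py w13
python3 - <<'E'
from tines import *
c=pose("wrist");p=cv2.imread("pics/w13.png");d=np.load("w13.npy")
m=cv2.inRange(cv2.cvtColor(p,cv2.COLOR_BGR2HSV),(22,120,90),(34,255,255))
n,l,st,ce=cv2.connectedComponentsWithStats(m); i=1+np.argmax(st[1:,4])
vs,us=np.nonzero(cv2.erode((l==i).astype(np.uint8),np.ones((3,3))))
W=np.array([dep(c,(u,v),d[v,u]) for u,v in zip(us,vs)])
z=np.median(W[:,2]);W=W[abs(W[:,2]-z)<3]
A=np.c_[W[:,:2]-W[:,:2].mean(0),np.ones(len(W))];k=np.linalg.lstsq(A,W[:,2],rcond=None)[0]
print("top z",k[2],"tilt deg",np.degrees(k[:2]))
s=r.sense();R=Ro.from_euler('xyz',s["tcp_rot"],degrees=True);cc=cv2.minEnclosingCircle(W[:,:2].astype(np.float32));print(cc,R.inv().apply(np.r_[cc[0],z]-s["tool_pos"]))
p,_=r.snapshot("scene")
cv2.imwrite("pics/s13.png",cv2.resize(p[100:250,230:430],None,fx=4,fy=4,interpolation=cv2.INTER_CUBIC))
E
```

```text
time: 14.7
tool_pos: [476.1, 192.2, 111.8]
tcp_rot: [-180.0, -0.0, 20.0]
ft_force: [-0.1, -0.0, -3.4]
finger_gap: 35.3
[476.0596103  192.21607372 111.78516686] [-1.79978165e+02 -6.47037382e-03  1.99996103e+01] 35.32118890165044
58 255 277 369 390 gap 43.122546807820065 [104.1630061  -21.12314398   1.81981298] [104.21375538  21.99936983   1.80338524]
62 255 278 368 391 gap 42.3199208093401 [102.41249841 -20.7190585    1.8194613 ] [102.46271936  21.60082944   1.80333937]
66 255 278 368 390 gap 42.468690052397186 [100.65363047 -20.79076515   1.81929   ] [100.70444827  21.67789142   1.80311145]
top z 128.3606205883795 tilt deg [0.40176709 0.03510021]
((535.9240112304688, 213.5607452392578), 29.437877655029297) [ 63.67528895   0.44399446 -16.79358083]
```

View pics/w13.png

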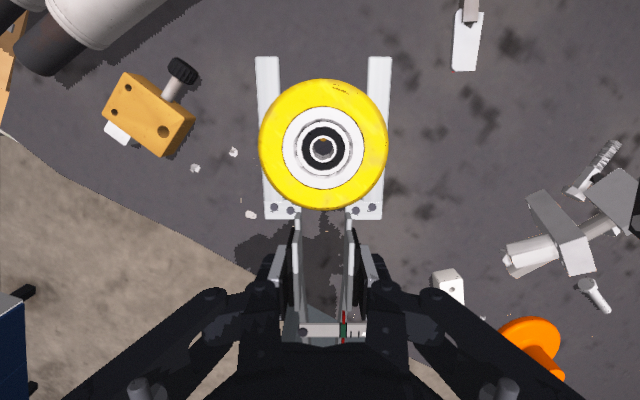

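View pics/s13.png

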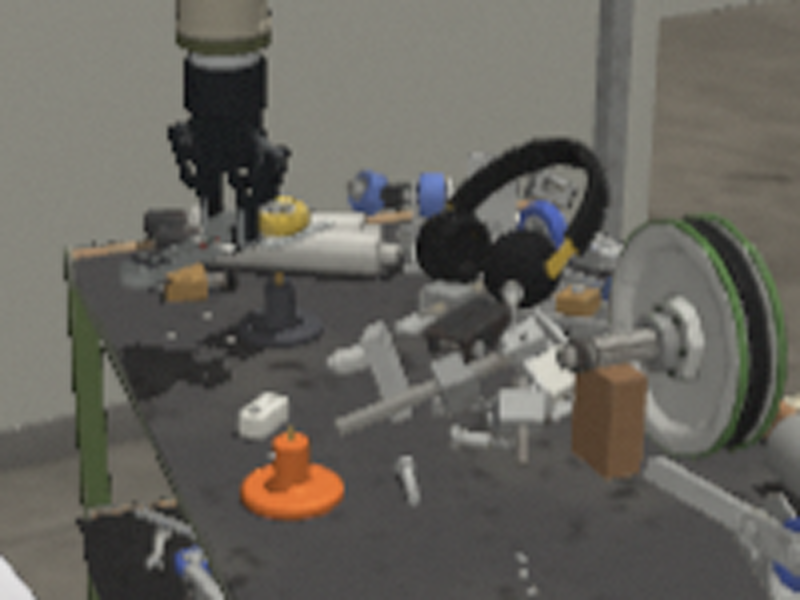

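The wheel's underside is at about 108 mm, 58 mm clear of the post top, and it is level within 0.4°. Now I'll hold it still.

```bash
python3 -m crank '[[[0,0,0,0,0,0],[0,0,0,0,0,0],[0,0,0,0,0,0],[0,0,0,0,0,0],[0,0,0,0,0,0],[0,0,0,0,0,0],[0,0,0,0,0,0],[0,0,0,0,0,0],[0,0,0,0,0,0],[0,0,0,0,0,0]]]'
python3 -m crank '[[[0,0,0,0,0,0],[0,0,0,0,0,0],[0,0,0,0,0,0],[0,0,0,0,0,0],[0,0,0,0,0,0],[0,0,0,0,0,0],[0,0,0,0,0,0],[0,0,0,0,0,0],[0,0,0,0,0,0],[0,0,0,0,0,0]]]'
python3 -m crank '[[[0,0,0,0,0,0],[0,0,0,0,0,0],[0,0,0,0,0,0],[0,0,0,0,0,0]]]'
python3 chk.py w14
```

```text
time: 16.05
tool_pos: [475.9, 192.2, 111.5]
tcp_rot: [-180.0, 0.0, 20.0]
ft_force: [-0.5, 0.1, -3.3]
finger_gap: 35.9
time: 17.3
tool_pos: [475.9, 192.2, 111.5]
tcp_rot: [-180.0, 0.0, 20.0]
ft_force: [0.2, -0.2, -3.1]
finger_gap: 35.5
time: 17.8
tool_pos: [475.9, 192.2, 111.5]
tcp_rot: [-180.0, 0.0, 20.0]
ft_force: [0.9, 0.5, -2.5]
finger_gap: 35.2
[475.90580989 192.17343078 111.54358661] [-1.79975291e+02  1.62297518e-02  1.99987336e+01] 35.249291991495156
58 255 277 369 390 gap 43.09910695376671 [104.12721639 -21.1112213    1.77960907] [104.17832041  21.98785134   1.76100819]
62 255 278 368 391 gap 42.29714936252153 [102.37778515 -20.70744364   1.77993049] [102.42836918  21.58967153   1.7616756 ]
66 255 278 368 390 gap 42.44607254307832 [100.61997514 -20.77920477   1.78045936] [100.67117235  21.66683295   1.76214007]
```

View pics/w14z.png

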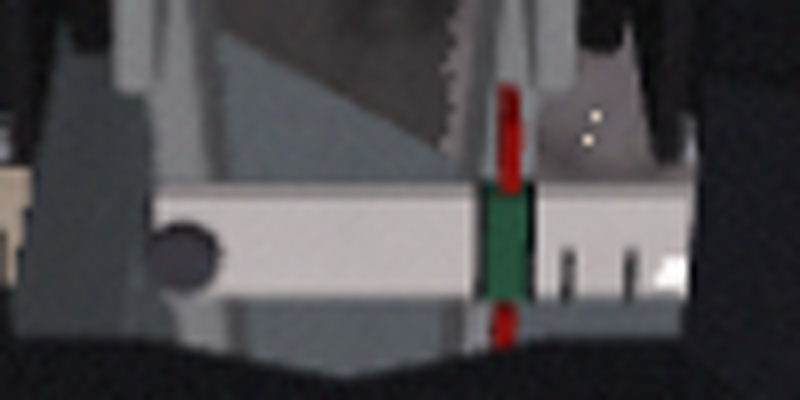

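View pics/w14.png

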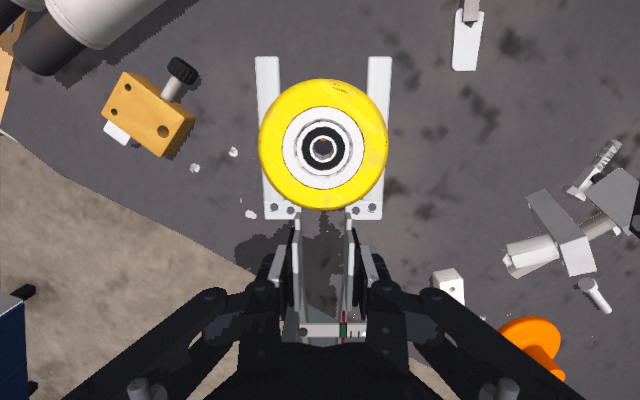

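The wheel is steady on the tines, with the pointer centred on the green band.

```bash
python3 -c "
from bench import r
print(r.hand_in())"
```

```text
the job is handed in; nothing more can be done
None
```

I handed the job in at about 18 s of the 48 s allowed, with the wheel still held up on the tongs and squeezed to the mark.

**What I did:** I picked the tongs up by their rubber pads and slid them under the wheel slightly open, at about a 51 mm tip gap. I squeezed them to the green mark while the wheel still lay on the post. Then I lifted the wheel straight up and held it for about 3 s.

**Last checks:**
- **Gap:** the red pointer was centred on the green band, and the tip gap measured from the pictures was 42.3–43.1 mm, unchanged from before the lift.
- **Height and level:** the wheel's underside was at about 108 mm, about 58 mm clear of the post top. It was level within about 0.4° and centred 63–64 mm ahead of the pads.
- **Stillness:** the arm's position did not change over the last 1.75 s of the hold.
- **Bystanders:** the white block, the bolt, the brown slide block and the orange look-alike all looked undisturbed in the pictures.

**Small disagreements:**
- **Finger gap:** the gripper's own reading was 35.2–35.9 mm at the mark, not the nominal 36 mm. I went by the pointer and the tip gap.
- **Table contact:** during the pickup the fingertips pressed the table with about 13 N as they swung forward. That is below the 40 N limit, and I relieved it straight away.

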